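# Zero a bench burr mill by feel and set its gap

### The job

Set the grind of the bench mill from zero: turn the black knurled ring clockwise (seen from above) until you feel the burrs touch, and stop there without forcing them together. Then back the ring off three clicks and let go of it, so that it rests in its notch. Last, swing the red-knobbed clamp lever all the way over to its stop to lock the setting; leave the beaker under the spout, the hopper, the timer and the red marker where they are.

Things in the scene. Friction and masses are not known exactly. Their poses are not given: they have to be found in the camera images.
- mill: Bench mill, fixed: grey base plate 225 x 135 mm, white column, round aluminium deck of 120 mm diameter with its top at z = 158 mm. Origin: on the ring's vertical axis, at bench level; z up; -x is the mill's front (spout, beaker, clamp lever), +y is on the left of one who faces the front.
- ring_grip (a point): Point on the axis of the adjusting ring, z = 188 mm. Ring: black knurled cylinder, 58 mm diameter, from z = 169 to 197 mm, throat open on top; any yaw of grasp. z up, x points away from the white mark on the ring. It turns on the vertical axis only, about 45 to 130 deg from touching at the start; clockwise from above closes. Keep fingertips above z = 168 mm (lever below).
- burr_gap (a joint): Gap of the burrs, m: 0 at touch, 0.5 mm a turn. 15 clicks a turn: one = 24 deg = 0.033 mm, three = 0.100 mm; one notch lies at touch itself. Its reading is too noisy (0.5 mm): find touch by torque. Each click resists with 0.1 to 0.15 N m, then pulls on; past touch torque climbs about 0.06 N m a degree; over 0.7 N m harms the burrs. Let go, the ring settles into the nearest notch.
- clamp_lever (a joint): Clamp lever on the deck's front right corner, turning on a vertical pin, rad: 0 fully open, 0.60 against its stop (locked); grows clockwise from above, so the knob moves to the mill's +y side. Stays where it is left. From about 0.42 its cam squeezes a brass shoe against the ring's collar; the push at the knob rises from 2 to about 3 N, then it meets the stop.
- clamp_knob (a point): On the axis of the lever's upright red knob, z = 180 mm; the knob is 17 mm thick at most, from z = 164 to 192 mm, 58 mm from the lever's pin. z up.
- clamp_pivot (a point): Centre of the clamp lever's pin, 42 mm in front (-x) and 30 mm right (-y) of the ring's axis in the mill's frame; z = 161 mm.
- cup: Empty glass beaker, 69 mm diameter, 84 mm high, standing on the mill's base plate under the spout. Origin under its centre. Leave it alone.
- hopper: Clear funnel hopper taken off the mill and stood on its black lid, 115 mm diameter, 122 mm high. Origin under its centre. Leave it alone.
- timer: White bench timer lying flat, 52 x 66 x 20 mm. Origin under its centre. Leave it alone.
- marker_red: Red and white marker pen lying on the bench, 121 mm long. Origin under its centre. Leave it alone.

How it is judged (in metres and radians):
On the way, in this order (a step that is already met when the one before it is completed fails the run):
1. The ring is closed until the burrs touch, with the clamp still open (value of joint burr_gap below 1.5e-06 m and value of joint clamp_lever below 0.4 rad), for 0.05 s.
2. The ring is backed off three clicks, with the clamp still open (value of joint burr_gap between 8.7e-05 and 0.000113 m and value of joint clamp_lever below 0.4 rad), for 0.3 s.
3. The clamp lever is swung over to its stop, the ring still at three clicks (value of joint burr_gap between 8.7e-05 and 0.000113 m and value of joint clamp_lever above 0.54 rad), for 0.2 s.
At the end, for the whole second after the job is handed in: The ring rests three clicks (72 deg, 0.100 mm of gap) back from touch, to within 0.4 of a click, and the clamp lever lies over at its stop, within 0.06 rad, at rest (all of step 3 and velocity of joint clamp_lever below 0.05 rad/s).
It fails at once if The burrs are forced together (the ring driven more than 16 degrees past touch, with about 0.9 N m) (value of joint burr_gap below -2.2e-05 m).
It fails at once if The beaker is shifted by more than 20 mm (distance of cup from where it was at the start of the episode above 0.02 m).
It fails at once if The hopper is shifted by more than 20 mm (distance of hopper from where it was at the start of the episode above 0.02 m).
It fails at once if The timer is shifted by more than 20 mm (distance of timer from where it was at the start of the episode above 0.02 m).
It fails at once if The red marker is shifted by more than 20 mm (distance of marker_red from where it was at the start of the episode above 0.02 m).
It also fails if it takes over 64 s, if anything falls off the work surface, if the arm or the gripper's body presses on something with over 40 N, if the wrist force passes 120 N, or if a joint passes its speed limit or range.

### The arm

A 7-joint arm with a two-finger parallel gripper is mounted at the origin on a cart in front of the work surface, level with it; the furniture and walls round the work are solid. World frame = base frame: x ahead of the robot, y to its left, z up, the work surface at z = 0. Lengths are in mm, angles in rad, forces in N, time in s.
With the tool pointing down it reaches from about 400 to 875 mm from the base axis. Payload 4.4 kg.
Tool frame: the origin (TCP) lies midway between the tips of the shut fingers; the grasp point (between the pads) lies 19 mm behind it; z points along the fingers, y is the line along which they close (so a half turn about z gives the same grasp; the last joint's range is limited). The gripper opens to 85 mm and grips with 20 to 120 N. Pads are 22 mm wide; open, the fingers measure 114 mm over their backs; the gripper's body (76 mm by 85 mm) begins 54 mm behind the grasp point. The pads swing forward as they close: fully open they stand 13 mm farther back than shut.
Start: joints at [1.276, 0.628, 0.038, 1.517, -0.027, 0.996, -0.02], TCP at [147.453, -633.068, 231.313] pointing down, gripper open.
Joint ranges: [-3.06, 3.06], [-0.37, 2.12], [-1.25, 1.32], [0.18, 2.47], [-1.1, 4.24], [0.23, 1.98], [-2.94, 2.94]. Speed limits (rad/s): [2.57, 2.57, 3.14, 3.14, 3.14, 3.14, 3.14].

### API

Orientations are given as [roll, pitch, yaw] about the fixed x, y, z axes, in that order (R = Rz(yaw) Ry(pitch) Rx(roll)).
In Python, from cell import ctrl, get_image, get_calibration gives the robot as it stands.
- The arm moves only by the shell command python3 -m creep 'ROWS'. ROWS is JSON, a list of rows, each an object of numbers: "dx", "dy", "dz": the shift along the world's x, y, z normalised to -1 to 1, where 1 is 0.4 m; "rx", "ry", "rz": the turn, a rotation vector about the world's x, y, z normalised to -1 to 1, where 1 is 2 pi rad; "grip": the closure, from -1 (fully open) to 1 (shut). A call has exactly 5 rows; each row is the pose to reach, as a shift and turn from the pose commanded when the call began, turning the shorter way round; what a row does not reach only later rows make up. A row lasts 1/8 s, in which the tool goes at most 62.5 mm and 10.7 degrees, less where a joint would pass 70% of its speed; a pose out of reach is approached as far as the arm can. A call with a number of a shift or a turn outside -1 to 1 is refused whole. A call with a gripper value outside its range is refused whole. The fingers move at their own pace and stop on an object; the grip force is fixed at half the most. Time passes only in rows, so rows that repeat a pose let the fingers close, or fill a call up. It gives the time, the measured TCP pose, the force, the opening and the grip force at its end, in the units of the state.
- ctrl.read_state(): the state, without advancing time (a new reading comes with each control period).
- get_image(name): name is "scene" or "top" or "wrist"; returns the picture (420x560x3 uint8, red, green, blue); there is no depth.
- get_calibration(name): a dict with "mtx" (3x3 intrinsics, pixels), "world_from_camera" (4x4, takes a point from camera to world coordinates). Camera axes: x right, y down, z forward; pixel columns grow to the right and rows downward; lengths in mm; the calibration is good to about 2 mm. A picture is of the moment at which its call begins: read the wrist's pose just before it. get_calibration takes no time and is no camera call; for the wrist camera it gives the pose at the moment of the call.
- ctrl.finish_job(): hands the job in; it is judged then, once.
The state is a dict: "clock": time; "qpos": joint angles; "qd": joint speeds; "tau": joint torques, N m; "eef_pos": TCP position; "tool_rot": TCP orientation; "force": force on the tool from outside, world axes, zero at the start; "torque": the same for the moment, N m; "width": finger opening in mm; "gripper_force": force on a finger pad.
Only numpy, scipy, OpenCV 4.12 (cv2) and the standard library are available. Lean on these libraries where they do the work, as an engineer would, in place of code of your own. Each camera call takes 0.05 s, during which the arm holds its last target. There are 200 camera calls.

## Working session

There is one attempt and no reset: what is moved stays moved. The work goes in short steps, Python scripts to look and compute and a shell command to move; the robot and the scene stay as the last step left them, time stands still between calls to the robot, and variables do not carry over. Pictures are saved under pics/ and viewed, at most 10 in all, crops included, and the job is handed in when it is done.

```bash
mkdir -p pics; ls
python3 - <<'E'
from cell import ctrl,get_image,get_calibration
import cv2,json
s=ctrl.read_state();print(s)
for n in("scene","top"):
    cv2.imwrite(f"pics/{n}0.png",get_image(n)[:,:,::-1])
    print(n,get_calibration(n))
E
```

```text
pics
{'clock': 0.0, 'qpos': array([ 1.27618633,  0.62934673,  0.03841715,  1.51836446, -0.02698481,
        0.99632153, -0.01999406]), 'qd': array([-0.00080829,  0.00115684, -0.00018869,  0.00126906,  0.00072074,
        0.00091933, -0.00090529]), 'tau': array([ 2.48727042e-05, -5.63395214e+01,  1.22663241e+00, -1.93443096e+01,
        1.10309984e-02,  1.06751028e-02,  2.70329150e-05]), 'eef_pos': array([ 147.32675594, -632.43486219,  230.38939866]), 'tool_rot': array([-3.13967005e+00,  2.36883526e-05,  2.28844375e-01]), 'force': array([ 0.40225733, -0.28161979,  1.14914279]), 'torque': array([-0.0307947 , -0.00272908,  0.0100834 ]), 'gripper_force': 0.0, 'width': 85.05890802415854}
scene {'mtx': array([[394.3843227 ,   0.        , 278.84056741],
       [  0.        , 394.3843227 , 216.14036773],
       [  0.        ,   0.        ,   1.        ]]), 'world_from_camera': array([[ 9.67377883e-01,  1.38519845e-01, -2.12113845e-01,
         7.93464143e+02],
       [ 2.53314722e-01, -5.17597624e-01,  8.17266390e-01,
        -1.11053161e+03],
       [ 3.41799147e-03, -8.44336990e-01, -5.35801610e-01,
         8.78509007e+02],
       [ 0.00000000e+00,  0.00000000e+00,  0.00000000e+00,
         1.00000000e+00]])}
top {'mtx': array([[535.15292075,   0.        , 286.65829672],
       [  0.        , 535.15292075, 213.56261646],
       [  0.        ,   0.        ,   1.        ]]), 'world_from_camera': array([[-2.81164854e-02, -9.91290383e-01,  1.28657840e-01,
         3.02570094e+02],
       [-9.99317138e-01,  3.09614014e-02,  2.01655317e-02,
        -3.09032885e+01],
       [-2.39733247e-02, -1.28003001e-01, -9.91483995e-01,
         1.72575804e+03],
       [ 0.00000000e+00,  0.00000000e+00,  0.00000000e+00,
         1.00000000e+00]])}
```

View pics/scene0.png

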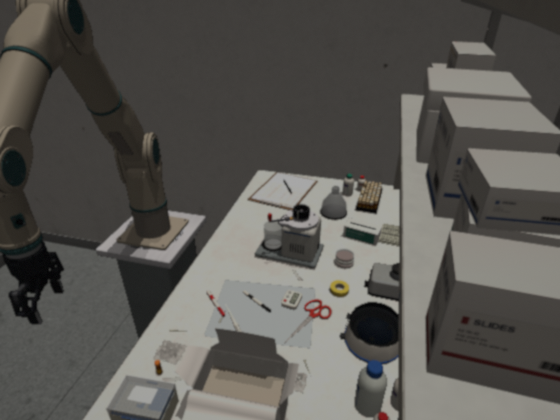

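View pics/top0.png

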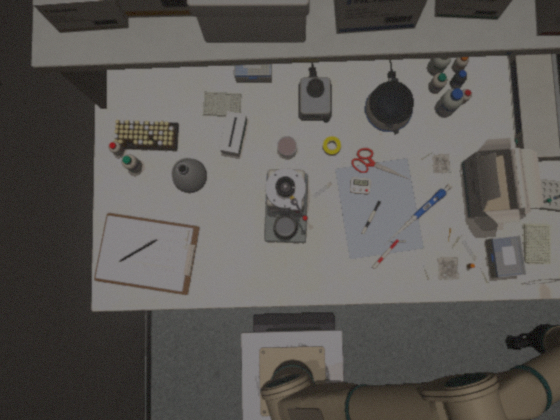

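The scene view shows the mill (ring at about (301,212), knob at (270,217)). The top view shows the ring at (286,187), red knob at (305,217), beaker at (286,227), hopper at (189,175), timer at (360,186) and marker at (385,254). I'll triangulate these coarsely now.

```bash
cat > h.py <<'E'
import numpy as np,cv2
from cell import ctrl,get_image,get_calibration
def ray(c,u,v):
    M=c["world_from_camera"];d=M[:3,:3]@np.linalg.inv(c["mtx"])@[u,v,1.];return M[:3,3],d/np.linalg.norm(d)
def atz(c,u,v,z):
    o,d=ray(c,u,v);return o+d*(z-o[2])/d[2]
def tri(*obs):
    A=0;b=0
    for c,u,v in obs:
        o,d=ray(c,u,v);P=np.eye(3)-np.outer(d,d);A=A+P;b=b+P@o
    p=np.linalg.solve(A,b)
    return p,[float(np.linalg.norm((np.eye(3)-np.outer(d,d))@(p-o))) for o,d in (ray(*x) for x in obs)]
def proj(c,p):
    M=c["world_from_camera"];q=c["mtx"]@(M[:3,:3].T@(np.asarray(p,float)-M[:3,3]));return q[:2]/q[2]
E
python3 - <<'E'
from h import *
t=get_calibration("top");s=get_calibration("scene")
print(tri((t,286,187),(s,301,210)),tri((t,305,217),(s,270,216)))
for n,u,v,z in(("ring",286,187,197),("cup",286,227,90),("hop",189,175,120),("timer",360,186,20),("mk",385,254,8)):print(n,atz(t,u,v,z))
w=get_calibration("wrist");print(w, ctrl.read_state()['eef_pos'])
E
```

```text
(array([5.81155681e+02, 3.26462341e-01, 1.86957817e+02]), [0.7189283712247002, 0.7189283712249014]) (array([490.08643193, -52.9239013 , 181.15544384]), [1.2484966131458193, 1.248496613145706])
ring [ 5.78642754e+02 -8.60428310e-02  1.97000000e+02]
cup [473.2746427    5.55950397  90.        ]
hop [639.55635927 297.99807646 120.        ]
timer [ 606.13402781 -235.2532174    20.        ]
mk [ 385.56897492 -306.16028052    8.        ]
{'mtx': array([[315.16715907,   0.        , 284.54899092],
       [  0.        , 315.16715907, 211.99377071],
       [  0.        ,   0.        ,   1.        ]]), 'world_from_camera': array([[ 2.25751349e-01, -9.34978562e-01, -2.73589870e-01,
         2.16914226e+02],
       [-9.74183637e-01, -2.17127802e-01, -6.18203810e-02,
        -6.17950127e+02],
       [-1.60323635e-03,  2.80482809e-01, -9.59857710e-01,
         3.73399911e+02],
       [ 0.00000000e+00,  0.00000000e+00,  0.00000000e+00,
         1.00000000e+00]])} [ 147.35226129 -632.47924837  230.4687042 ]
```

```bash
python3 -m creep '[{"dx":0.05,"dy":0.1,"dz":0.1,"grip":-1},{"dx":0.1,"dy":0.2,"dz":0.2,"grip":-1},{"dx":0.17,"dy":0.32,"dz":0.27,"grip":-1},{"dx":0.22,"dy":0.44,"dz":0.35,"grip":-1},{"dx":0.28,"dy":0.55,"dz":0.43,"grip":-1}]'; python3 -m creep '[{"dx":0.08,"dy":0.12,"grip":-1},{"dx":0.16,"dy":0.24,"grip":-1},{"dx":0.25,"dy":0.36,"grip":-1},{"dx":0.33,"dy":0.48,"grip":-1},{"dx":0.42,"dy":0.6,"grip":-1}]'
```

```text
$[0]: bad value
$[0]: bad value
```

```bash
python3 -c "
from h import *
s=ctrl.read_state();print(s['eef_pos'],s['tool_rot'],s['qpos'],s['clock'])"
```

```text
[ 147.35226129 -632.47924837  230.4687042 ] [-3.13983747e+00  9.05654875e-06  2.28842275e-01] [ 1.27616753  0.62925487  0.03842236  1.51830283 -0.02699585  0.99630737
 -0.02000612] 0.1
```

```bash
python3 -m creep '[{"dx":0.05,"dy":0.1,"dz":0.1,"rx":0,"ry":0,"rz":0,"grip":-1},{"dx":0.1,"dy":0.2,"dz":0.2,"rx":0,"ry":0,"rz":0,"grip":-1},{"dx":0.17,"dy":0.32,"dz":0.27,"rx":0,"ry":0,"rz":0,"grip":-1},{"dx":0.22,"dy":0.44,"dz":0.35,"rx":0,"ry":0,"rz":0,"grip":-1},{"dx":0.28,"dy":0.55,"dz":0.43,"rx":0,"ry":0,"rz":0,"grip":-1}]'
```

```text
clock: 0.72
eef_pos: [259.8, -411.0, 404.1]
tool_rot: [-3.141, 0.0, 0.229]
force: [1.0, 0.3, 0.7]
width: 85.3
gripper_force: 0.0
```

```bash
python3 -m creep '[{"dx":0.09,"dy":0.11,"dz":0,"rx":0,"ry":0,"rz":0.028,"grip":-1},{"dx":0.18,"dy":0.22,"dz":0,"rx":0,"ry":0,"rz":0.056,"grip":-1},{"dx":0.27,"dy":0.33,"dz":0,"rx":0,"ry":0,"rz":0.084,"grip":-1},{"dx":0.36,"dy":0.44,"dz":0,"rx":0,"ry":0,"rz":0.112,"grip":-1},{"dx":0.45,"dy":0.55,"dz":0,"rx":0,"ry":0,"rz":0.14,"grip":-1}]';python3 -m creep '[{"dx":0.08,"dy":0.1,"dz":0,"rx":0,"ry":0,"rz":0.028,"grip":-1},{"dx":0.16,"dy":0.2,"dz":0,"rx":0,"ry":0,"rz":0.056,"grip":-1},{"dx":0.24,"dy":0.3,"dz":0,"rx":0,"ry":0,"rz":0.084,"grip":-1},{"dx":0.32,"dy":0.4,"dz":0,"rx":0,"ry":0,"rz":0.112,"grip":-1},{"dx":0.35,"dy":0.48,"dz":0,"rx":0,"ry":0,"rz":0.14,"grip":-1}]'
python3 - <<'E'
from h import *
import pickle
s=ctrl.read_state();print(s['eef_pos'],s['tool_rot'],s['qpos'],s['clock'])
c=get_calibration("wrist");im=get_image("wrist");pickle.dump(c,open("w1.pkl","wb"))
cv2.imwrite("pics/w1.png",im[:,:,::-1])
print(proj(c,[580,0,197]),proj(c,[490,-53,185]))
E
```

```text
clock: 1.35
eef_pos: [440.1, -191.6, 403.2]
tool_rot: [-3.141, 0.0, 1.114]
force: [0.5, -0.6, -0.1]
width: 85.4
gripper_force: 0.0
clock: 1.98
eef_pos: [580.5, 0.9, 402.4]
tool_rot: [-3.141, -0.001, 1.995]
force: [-0.7, -0.2, 0.0]
width: 85.3
gripper_force: 0.0
[580.46198517   0.9406796  402.44064002] [-3.14123803e+00 -1.34388226e-03  1.99507258e+00] [ 0.30514562  0.4294841  -0.55781656  1.44023005  0.22727255  1.33732727
  0.15983657] 1.975
[284.42806665 185.69514829] [195.77011903 193.18952967]
```

View pics/w1.png

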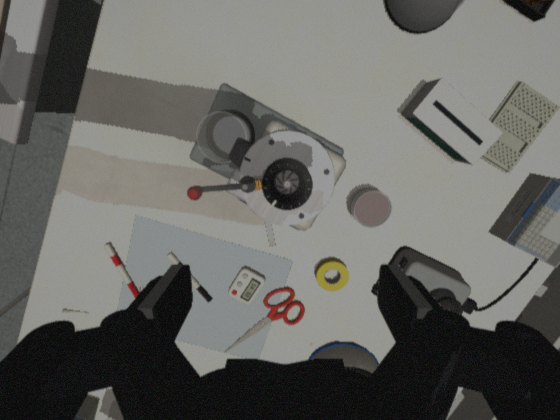

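Wrist view 1 shows the ring top at about (288,183), red knob at (194,193), lever pin at about (250,184) and beaker at (224,135). The prediction from the coarse estimate fits well. I'll take a second, lower view from a shifted position.

```bash
python3 -m creep '[{"dx":0.1,"dy":-0.05,"dz":-0.05,"rx":0,"ry":0,"rz":0.025,"grip":-1},{"dx":0.2,"dy":-0.1,"dz":-0.12,"rx":0,"ry":0,"rz":0.04,"grip":-1},{"dx":0.2,"dy":-0.1,"dz":-0.15,"rx":0,"ry":0,"rz":0.05,"grip":-1},{"dx":0.2,"dy":-0.1,"dz":-0.15,"rx":0,"ry":0,"rz":0.05,"grip":-1},{"dx":0.2,"dy":-0.1,"dz":-0.15,"rx":0,"ry":0,"rz":0.05,"grip":-1}]'
python3 - <<'E'
from h import *
import pickle
c=get_calibration("wrist");im=get_image("wrist");pickle.dump(c,open("w2.pkl","wb"))
cv2.imwrite("pics/w2.png",im[:,:,::-1])
a=cv2.imread("pics/w1.png");c1=pickle.load(open("w1.pkl","rb"))
def cut(i,c):
    u,v=proj(c,[555,-15,190]).round().astype(int);x0,y0=u-80,v-75;print(x0,y0)
    return cv2.resize(i[max(y0,0):y0+150,x0:x0+100+60],(400*160//160*1,375),interpolation=cv2.INTER_CUBIC)
cv2.imwrite("pics/c12.png",np.hstack([cut(a,c1),cut(im[:,:,::-1],c)]))
E
```

```text
clock: 2.65
eef_pos: [659.4, -40.7, 344.2]
tool_rot: [3.141, 0.001, 2.302]
force: [-0.5, 0.0, -0.4]
width: 85.5
gripper_force: 0.0
179 112
137 23
```

View pics/c12.png

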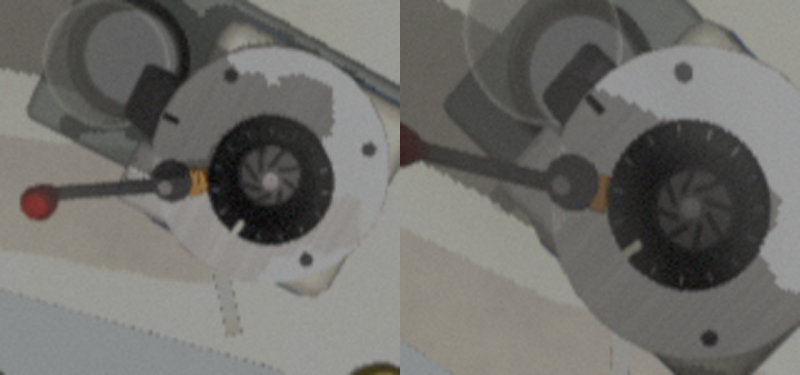

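The crops show the ring centre at about (287,184) in view 1 and (252.6,105.4) in view 2, and the pin at (246,187) and (201,97). The white mark points toward the lower left. I'll refine these numerically.

Run:
```python
from h import *
import pickle
R={}
for k,g in((1,(287,184)),(2,(252.6,105.4))):
    c=pickle.load(open(f"w{k}.pkl","rb"));im=cv2.imread(f"pics/w{k}.png")
    hsv=cv2.cvtColor(im,cv2.COLOR_BGR2HSV)
    m=((hsv[...,0]<8)|(hsv[...,0]>172))&(hsv[...,1]>130)&(hsv[...,2]>50)
    n,l,st,ce=cv2.connectedComponentsWithStats(m.astype(np.uint8))
    p0=proj(c,[490,-53,180]);i=min(range(1,n),key=lambda i:np.linalg.norm(ce[i]-p0)-st[i][4]*.1)
    print(k,"knob",ce[i],st[i],p0)
    gr=cv2.cvtColor(im,cv2.COLOR_BGR2GRAY);gr=cv2.GaussianBlur(gr,(3,3),0)
    # outer-edge points: radial scan from the throat
    pts=[]
    for a in np.arange(0,2*np.pi,np.pi/60):
        r=np.arange(18,48,.5);x=g[0]+r*np.cos(a);y=g[1]+r*np.sin(a)
        v=cv2.remap(gr,x.astype(np.float32)[None],y.astype(np.float32)[None],1)[0].astype(float)
        j=np.argmax(v[4:]-v[:-4])+2
        if v[j+2]-v[j-2]>25:pts.append((x[j],y[j]))
    pts=np.array(pts,np.float32);e=cv2.fitEllipseAMS(pts);print(len(pts),e)
    R[k]=(c,ce[i],e[0])
(c1,k1,e1),(c2,k2,e2)=R[1],R[2]
print("knob",tri((c1,*k1),(c2,*k2)));print("ring",tri((c1,*e1),(c2,*e2)),tri((c1,287,184),(c2,252.6,105.4)))
print("pin",tri((c1,245.8,186.8),(c2,201,97.4)))
for c,g in((c1,(287,184)),(c2,(252.6,105.4))):print(atz(c,*g,190))
m1=atz(c1,179+237/2.5,112+227/2.5,197);m2=atz(c2,137+232/2.5,23+248/2.5,197);print("mark",m1,m2)
```

```text
1 knob [192.41772152 193.6835443 ] [188 189  10  10  79] [196.91557487 192.25780014]
120 ((286.0440368652344, 183.2415771484375), (49.451416015625, 53.807315826416016), 107.94599914550781)
2 knob [129.12820513  78.59615385] [123  71  15  17 156] [136.90239851  81.22218805]
113 ((252.45071411132812, 104.42449951171875), (64.28519439697266, 68.9178466796875), 161.46176147460938)
knob (array([487.3502707 , -53.83502094, 189.12466289]), [0.029160705322429, 0.029160705322391647])
ring (array([581.42797464,   1.62189911, 186.8170358 ]), [0.13450204179672057, 0.13450204179675365]) (array([582.44943941,   1.37378901, 188.7934839 ]), [0.16410714191574993, 0.16410714191601442])
pin (array([539.76377955, -25.93331576, 170.20029616]), [0.5868875819084451, 0.5868875819085525])
[582.44341546   1.71806585 190.        ]
[582.46892427   1.28282889 190.        ]
mark [577.08924184 -23.08261233 197.        ] [577.22590375 -22.71882775 197.        ]
```

Ring axis is at (582,1.5), top about z=190–197. The pin is (-42,-27) from it, matching the text, so mill yaw is about 0 (-2°). The knob is at (487,-54), 59 mm from the pin. All of these check out, so I'll approach the ring.

```bash
python3 -m creep '[{"dx":-0.1,"dy":0.06,"dz":-0.05,"rx":0,"ry":0,"rz":0,"grip":-1},{"dx":-0.194,"dy":0.106,"dz":-0.15,"rx":0,"ry":0,"rz":0,"grip":-1},{"dx":-0.194,"dy":0.106,"dz":-0.25,"rx":0,"ry":0,"rz":0,"grip":-1},{"dx":-0.194,"dy":0.106,"dz":-0.31,"rx":0,"ry":0,"rz":0,"grip":-1},{"dx":-0.194,"dy":0.106,"dz":-0.31,"rx":0,"ry":0,"rz":0,"grip":-1}]'
python3 - <<'E'
from h import *
s=ctrl.read_state();print({k:np.round(s[k],3) for k in('eef_pos','tool_rot','force','torque','qpos')})
c=get_calibration("wrist");im=get_image("wrist")
cv2.imwrite("pics/w3.png",im[:,:,::-1]);print(proj(c,[582,1.5,197]))
E
```

```text
clock: 3.32
eef_pos: [580.9, 1.3, 219.0]
tool_rot: [-3.14, -0.001, 2.302]
force: [-0.1, -0.1, 0.7]
width: 85.6
gripper_force: 0.0
{'eef_pos': array([580.926,   1.257, 218.977]), 'tool_rot': array([-3.140e+00, -1.000e-03,  2.302e+00]), 'force': array([-0.081, -0.135,  0.749]), 'torque': array([ 0.032, -0.018, -0.013]), 'qpos': array([ 0.312,  0.597, -0.575,  1.717,  0.388,  0.944,  0.317])}
[287.79430735 250.12994512]
```

View pics/w3.png

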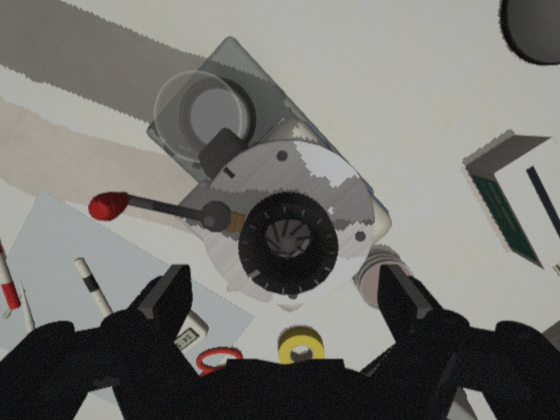

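The view shows the ring at (289,245), centred between the fingers, with nothing under the fingertips and the knob clear at (108,206). I'll go down and grip.

```bash
python3 -m creep '[{"dx":0.002,"dy":0,"dz":-0.06,"rx":0,"ry":0,"rz":0,"grip":-1},{"dx":0.002,"dy":0,"dz":-0.117,"rx":0,"ry":0,"rz":0,"grip":-1},{"dx":0.002,"dy":0,"dz":-0.117,"rx":0,"ry":0,"rz":0,"grip":-1},{"dx":0.002,"dy":0,"dz":-0.117,"rx":0,"ry":0,"rz":0,"grip":-0.1},{"dx":0.002,"dy":0,"dz":-0.117,"rx":0,"ry":0,"rz":0,"grip":1}]'
python3 -m creep '[{"dx":0,"dy":0,"dz":0,"rx":0,"ry":0,"rz":0,"grip":1},{"dx":0,"dy":0,"dz":0,"rx":0,"ry":0,"rz":0,"grip":1},{"dx":0,"dy":0,"dz":0,"rx":0,"ry":0,"rz":0,"grip":1},{"dx":0,"dy":0,"dz":0,"rx":0,"ry":0,"rz":0,"grip":1},{"dx":0,"dy":0,"dz":0,"rx":0,"ry":0,"rz":0,"grip":1}]'
cat > st.py <<'E'
from h import *
s=ctrl.read_state()
for k in('clock','eef_pos','tool_rot','force','torque','width','gripper_force','tau'):print(k,np.round(s[k],3))
E
python3 st.py
```

```text
clock: 4.0
eef_pos: [583.5, 1.3, 174.8]
tool_rot: [3.14, 0.002, 2.302]
force: [-0.4, -0.6, 4.2]
width: 56.3
gripper_force: 62.6
clock: 4.62
eef_pos: [583.5, 1.3, 174.7]
tool_rot: [3.14, 0.002, 2.302]
force: [-2.4, -1.2, 6.9]
width: 56.2
gripper_force: 62.7
clock 4.625
eef_pos [583.544   1.335 174.726]
tool_rot [3.140e+00 2.000e-03 2.302e+00]
force [-2.438 -1.176  6.929]
torque [-0.06   0.411  0.021]
width 56.169
gripper_force 62.66
tau [ -0.381 -47.755  -6.112 -15.144   0.099  -0.681  -0.   ]
```

```bash
python3 -m creep '[{"dx":0,"dy":0,"dz":0,"rx":0,"ry":0,"rz":-0.02,"grip":1},{"dx":0,"dy":0,"dz":0,"rx":0,"ry":0,"rz":-0.04,"grip":1},{"dx":0,"dy":0,"dz":0,"rx":0,"ry":0,"rz":-0.06,"grip":1},{"dx":0,"dy":0,"dz":0,"rx":0,"ry":0,"rz":-0.08,"grip":1},{"dx":0,"dy":0,"dz":0,"rx":0,"ry":0,"rz":-0.1,"grip":1}]';python3 st.py
```

```text
clock: 5.25
eef_pos: [582.8, 1.0, 174.7]
tool_rot: [3.14, 0.001, 1.67]
force: [-2.8, -0.7, 8.5]
width: 56.0
gripper_force: 62.8
clock 5.25
eef_pos [582.78    0.969 174.732]
tool_rot [3.14e+00 1.00e-03 1.67e+00]
force [-2.845 -0.747  8.48 ]
torque [-0.271  0.775  0.144]
width 56.036
gripper_force 62.825
tau [  0.255 -47.135  -4.789 -16.223   0.152  -1.304   0.721]
```

```bash
cat > g.py <<'E'
from h import *
import sys
s=ctrl.read_state();print("yaw %.4f Mz %.3f tau7 %.3f"%(s['tool_rot'][2],s['torque'][2],s['tau'][6]))
sys.exit(abs(s['torque'][2])>0.24)
E
python3 -m creep '[{"dx":0,"dy":0,"dz":0,"rx":0,"ry":0,"rz":-0.004,"grip":1},{"dx":0,"dy":0,"dz":0,"rx":0,"ry":0,"rz":-0.008,"grip":1},{"dx":0,"dy":0,"dz":0,"rx":0,"ry":0,"rz":-0.012,"grip":1},{"dx":0,"dy":0,"dz":0,"rx":0,"ry":0,"rz":-0.015,"grip":1},{"dx":0,"dy":0,"dz":0,"rx":0,"ry":0,"rz":-0.015,"grip":1}]' >/dev/null && python3 g.py && python3 -m creep '[{"dx":0,"dy":0,"dz":0,"rx":0,"ry":0,"rz":-0.004,"grip":1},{"dx":0,"dy":0,"dz":0,"rx":0,"ry":0,"rz":-0.008,"grip":1},{"dx":0,"dy":0,"dz":0,"rx":0,"ry":0,"rz":-0.012,"grip":1},{"dx":0,"dy":0,"dz":0,"rx":0,"ry":0,"rz":-0.015,"grip":1},{"dx":0,"dy":0,"dz":0,"rx":0,"ry":0,"rz":-0.015,"grip":1}]' >/dev/null && python3 g.py && python3 -m creep '[{"dx":0,"dy":0,"dz":0,"rx":0,"ry":0,"rz":-0.004,"grip":1},{"dx":0,"dy":0,"dz":0,"rx":0,"ry":0,"rz":-0.008,"grip":1},{"dx":0,"dy":0,"dz":0,"rx":0,"ry":0,"rz":-0.012,"grip":1},{"dx":0,"dy":0,"dz":0,"rx":0,"ry":0,"rz":-0.015,"grip":1},{"dx":0,"dy":0,"dz":0,"rx":0,"ry":0,"rz":-0.015,"grip":1}]' >/dev/null && python3 g.py
```

```text
yaw 1.5787 Mz -0.127 tau7 0.090False
```

```bash
sed -i 's/sys.exit(\(.*\))$/sys.exit(int(\1))/' g.py
python3 -m creep '[{"dx":0,"dy":0,"dz":0,"rx":0,"ry":0,"rz":-0.004,"grip":1},{"dx":0,"dy":0,"dz":0,"rx":0,"ry":0,"rz":-0.008,"grip":1},{"dx":0,"dy":0,"dz":0,"rx":0,"ry":0,"rz":-0.012,"grip":1},{"dx":0,"dy":0,"dz":0,"rx":0,"ry":0,"rz":-0.015,"grip":1},{"dx":0,"dy":0,"dz":0,"rx":0,"ry":0,"rz":-0.015,"grip":1}]' >/dev/null && python3 g.py && python3 -m creep '[{"dx":0,"dy":0,"dz":0,"rx":0,"ry":0,"rz":-0.004,"grip":1},{"dx":0,"dy":0,"dz":0,"rx":0,"ry":0,"rz":-0.008,"grip":1},{"dx":0,"dy":0,"dz":0,"rx":0,"ry":0,"rz":-0.012,"grip":1},{"dx":0,"dy":0,"dz":0,"rx":0,"ry":0,"rz":-0.015,"grip":1},{"dx":0,"dy":0,"dz":0,"rx":0,"ry":0,"rz":-0.015,"grip":1}]' >/dev/null && python3 g.py && python3 -m creep '[{"dx":0,"dy":0,"dz":0,"rx":0,"ry":0,"rz":-0.004,"grip":1},{"dx":0,"dy":0,"dz":0,"rx":0,"ry":0,"rz":-0.008,"grip":1},{"dx":0,"dy":0,"dz":0,"rx":0,"ry":0,"rz":-0.012,"grip":1},{"dx":0,"dy":0,"dz":0,"rx":0,"ry":0,"rz":-0.015,"grip":1},{"dx":0,"dy":0,"dz":0,"rx":0,"ry":0,"rz":-0.015,"grip":1}]' >/dev/null && python3 g.py
```

```text
yaw 1.4848 Mz 0.025 tau7 0.017
yaw 1.3912 Mz 0.083 tau7 -0.115
yaw 1.2966 Mz 0.028 tau7 -0.044
```

```bash
python3 -m creep '[{"dx":0,"dy":0,"dz":0,"rx":0,"ry":0,"rz":-0.004,"grip":1},{"dx":0,"dy":0,"dz":0,"rx":0,"ry":0,"rz":-0.008,"grip":1},{"dx":0,"dy":0,"dz":0,"rx":0,"ry":0,"rz":-0.012,"grip":1},{"dx":0,"dy":0,"dz":0,"rx":0,"ry":0,"rz":-0.015,"grip":1},{"dx":0,"dy":0,"dz":0,"rx":0,"ry":0,"rz":-0.015,"grip":1}]' >/dev/null && python3 g.py && python3 -m creep '[{"dx":0,"dy":0,"dz":0,"rx":0,"ry":0,"rz":-0.004,"grip":1},{"dx":0,"dy":0,"dz":0,"rx":0,"ry":0,"rz":-0.008,"grip":1},{"dx":0,"dy":0,"dz":0,"rx":0,"ry":0,"rz":-0.012,"grip":1},{"dx":0,"dy":0,"dz":0,"rx":0,"ry":0,"rz":-0.015,"grip":1},{"dx":0,"dy":0,"dz":0,"rx":0,"ry":0,"rz":-0.015,"grip":1}]' >/dev/null && python3 g.py && python3 -m creep '[{"dx":0,"dy":0,"dz":0,"rx":0,"ry":0,"rz":-0.004,"grip":1},{"dx":0,"dy":0,"dz":0,"rx":0,"ry":0,"rz":-0.008,"grip":1},{"dx":0,"dy":0,"dz":0,"rx":0,"ry":0,"rz":-0.012,"grip":1},{"dx":0,"dy":0,"dz":0,"rx":0,"ry":0,"rz":-0.015,"grip":1},{"dx":0,"dy":0,"dz":0,"rx":0,"ry":0,"rz":-0.015,"grip":1}]' >/dev/null && python3 g.py && python3 -m creep '[{"dx":0,"dy":0,"dz":0,"rx":0,"ry":0,"rz":-0.004,"grip":1},{"dx":0,"dy":0,"dz":0,"rx":0,"ry":0,"rz":-0.008,"grip":1},{"dx":0,"dy":0,"dz":0,"rx":0,"ry":0,"rz":-0.012,"grip":1},{"dx":0,"dy":0,"dz":0,"rx":0,"ry":0,"rz":-0.015,"grip":1},{"dx":0,"dy":0,"dz":0,"rx":0,"ry":0,"rz":-0.015,"grip":1}]' >/dev/null && python3 g.py;  python3 st.py
```

```text
yaw 1.2021 Mz -0.109 tau7 0.042
yaw 1.1075 Mz -0.225 tau7 0.143
yaw 1.0145 Mz 0.144 tau7 -0.147
yaw 0.9217 Mz 0.471 tau7 -0.492
clock 10.25
eef_pos [581.8     1.317 174.692]
tool_rot [-3.142e+00  1.000e-03  9.220e-01]
force [-6.315 -1.203 10.02 ]
torque [-0.288  1.128  0.471]
width 56.009
gripper_force 63.028
tau [ -0.064 -46.368  -1.19  -16.937  -0.375  -1.914  -0.492]
```

Torque climbed 0.06 N·m/deg over the last two steps to 0.47, so the burrs touch. The touch yaw comes out at about 1.06, which also fits the notch phase (1.49 − 0.42). Backing off to yaw 1.06 + 1.257 ≈ 2.317.

```bash
python3 -m creep '[{"dx":0,"dy":0,"dz":0,"rx":0,"ry":0,"rz":0.025,"grip":1},{"dx":0,"dy":0,"dz":0,"rx":0,"ry":0,"rz":0.05,"grip":1},{"dx":0,"dy":0,"dz":0,"rx":0,"ry":0,"rz":0.075,"grip":1},{"dx":0,"dy":0,"dz":0,"rx":0,"ry":0,"rz":0.1,"grip":1},{"dx":0,"dy":0,"dz":0,"rx":0,"ry":0,"rz":0.125,"grip":1}]' >/dev/null; python3 g.py; python3 -m creep '[{"dx":0,"dy":0,"dz":0,"rx":0,"ry":0,"rz":0.025,"grip":1},{"dx":0,"dy":0,"dz":0,"rx":0,"ry":0,"rz":0.05,"grip":1},{"dx":0,"dy":0,"dz":0,"rx":0,"ry":0,"rz":0.075,"grip":1},{"dx":0,"dy":0,"dz":0,"rx":0,"ry":0,"rz":0.097,"grip":1},{"dx":0,"dy":0,"dz":0,"rx":0,"ry":0,"rz":0.097,"grip":1}]'; python3 g.py;python3 -m creep '[{"dx":0,"dy":0,"dz":0,"rx":0,"ry":0,"rz":0,"grip":1},{"dx":0,"dy":0,"dz":0,"rx":0,"ry":0,"rz":0,"grip":1},{"dx":0,"dy":0,"dz":0,"rx":0,"ry":0,"rz":0,"grip":1},{"dx":0,"dy":0,"dz":0,"rx":0,"ry":0,"rz":0,"grip":1},{"dx":0,"dy":0,"dz":0,"rx":0,"ry":0,"rz":0,"grip":1}]'; python3 st.py
```

```text
yaw 1.7096 Mz -0.103 tau7 -0.964
clock: 11.5
eef_pos: [583.6, 1.3, 174.7]
tool_rot: [3.14, 0.002, 2.315]
force: [-2.1, -0.8, 7.4]
width: 56.0
gripper_force: 62.9
yaw 2.3154 Mz 0.001 tau7 0.286
clock: 12.12
eef_pos: [583.5, 1.3, 174.7]
tool_rot: [3.14, 0.002, 2.314]
force: [-1.4, -0.8, 6.9]
width: 56.1
gripper_force: 62.9
clock 12.125
eef_pos [583.546   1.322 174.73 ]
tool_rot [3.140e+00 2.000e-03 2.314e+00]
force [-1.37  -0.849  6.852]
torque [-0.049  0.383 -0.053]
width 56.075
gripper_force 62.906
tau [-3.7900e-01 -4.7765e+01 -6.1690e+00 -1.5127e+01  1.1100e-01 -6.6500e-01
  8.0000e-03]
```

Torque at the target is about 0, so it's in a notch. I'll release, rise and look.

```bash
python3 -m creep '[{"dx":0,"dy":0,"dz":0,"rx":0,"ry":0,"rz":0,"grip":-1},{"dx":0,"dy":0,"dz":0,"rx":0,"ry":0,"rz":0,"grip":-1},{"dx":0,"dy":0,"dz":0,"rx":0,"ry":0,"rz":0,"grip":-1},{"dx":0,"dy":0,"dz":0,"rx":0,"ry":0,"rz":0,"grip":-1},{"dx":0,"dy":0,"dz":0.03,"rx":0,"ry":0,"rz":0,"grip":-1}]'; python3 -m creep '[{"dx":0,"dy":0,"dz":0.1,"rx":0,"ry":0,"rz":0,"grip":-1},{"dx":0,"dy":0,"dz":0.2,"rx":0,"ry":0,"rz":0,"grip":-1},{"dx":0,"dy":0,"dz":0.3,"rx":0,"ry":0,"rz":0,"grip":-1},{"dx":0,"dy":0,"dz":0.35,"rx":0,"ry":0,"rz":0,"grip":-1},{"dx":0,"dy":0,"dz":0.35,"rx":0,"ry":0,"rz":0,"grip":-1}]'
python3 - <<'E'
from h import *
import pickle
c=get_calibration("wrist");im=get_image("wrist")[:,:,::-1];pickle.dump(c,open("w4.pkl","wb"));cv2.imwrite("pics/w4.png",im)
u,v=proj(c,[555,-15,190]).round().astype(int);x0,y0=u-100,max(v-75,0);print(x0,y0)
cv2.imwrite("pics/c4.png",cv2.resize(im[y0:y0+150,x0:x0+200],None,fx=4,fy=4,interpolation=2))
E
```

```text
clock: 12.75
eef_pos: [581.9, 1.2, 184.1]
tool_rot: [-3.14, -0.001, 2.315]
force: [-0.7, -0.2, -0.1]
width: 85.2
gripper_force: 0.0
clock: 13.38
eef_pos: [583.6, 1.7, 326.8]
tool_rot: [3.138, 0.003, 2.315]
force: [-0.5, 0.5, -0.3]
width: 85.3
gripper_force: 0.0
149 117
```

View pics/c4.png

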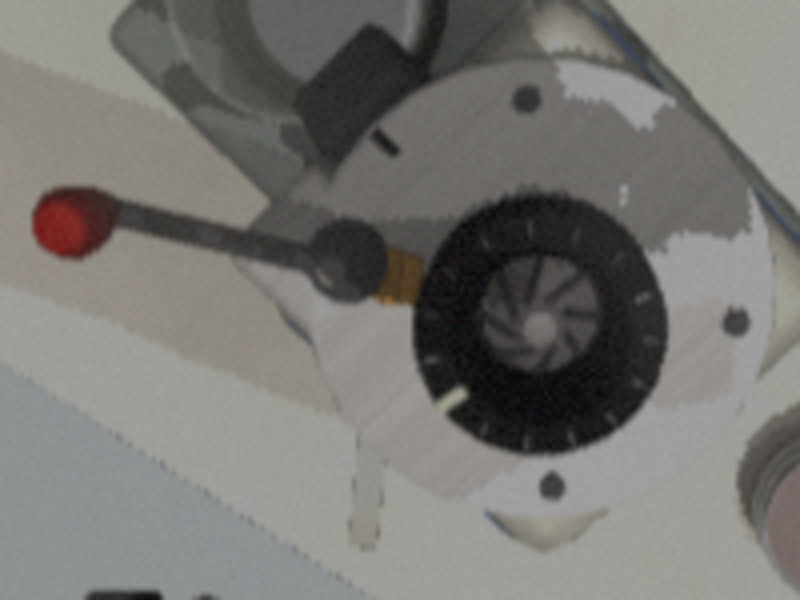

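The ring is free. The white mark is at about crop (455,399), which is full pixel (263,217), and the knob at crop (65,228). I'll check the mark angle and the knob position.

Run:
```python
from h import *
import pickle
c=pickle.load(open("w4.pkl","rb"));c1=pickle.load(open("w1.pkl","rb"));c2=pickle.load(open("w2.pkl","rb"))
for c_,u,v in((c1,179+237/2.5,112+227/2.5),(c2,137+232/2.5,23+248/2.5),(c,149+455/4,117+399/4)):
    m=atz(c_,u,v,197);print(m,np.degrees(np.arctan2(m[1]-1.5,m[0]-582)))
print(atz(c,149+65/4,117+228/4,192),tri((c,149+65/4,117+228/4),(c1,192.4,193.7)))
print(atz(c,149+343/4,117+270/4,165))
s=ctrl.read_state();print(s['eef_pos'],s['tool_rot'],s['qpos'])
```

```text
[577.08924184 -23.08261233 197.        ] -101.29701351552302
[577.22590375 -22.71882775 197.        ] -101.1513639978119
[578.3835197  -22.49399774 197.        ] -98.57135161361467
[489.32482393 -52.50071546 192.        ] (array([489.24773725, -51.36309765, 195.75102659]), [0.7240740814332606, 0.7240740814332085])
[541.26851876 -25.05001047 165.        ]
[582.77287535   1.40834025 325.17126131] [3.14063372e+00 1.00580063e-03 2.31474918e+00] [ 0.34789512  0.49769696 -0.62871786  1.57172325  0.30999319  1.17222197
  0.3999963 ]
```

```bash
python3 -m creep '[{"dx":-0.05,"dy":-0.03,"dz":0,"rx":0,"ry":0,"rz":0.028,"grip":0.06},{"dx":-0.1,"dy":-0.06,"dz":-0.03,"rx":0,"ry":0,"rz":0.056,"grip":0.06},{"dx":-0.15,"dy":-0.09,"dz":-0.08,"rx":0,"ry":0,"rz":0.084,"grip":0.06},{"dx":-0.2,"dy":-0.12,"dz":-0.14,"rx":0,"ry":0,"rz":0.112,"grip":0.06},{"dx":-0.237,"dy":-0.136,"dz":-0.2,"rx":0,"ry":0,"rz":0.14,"grip":0.06}]';python3 -m creep '[{"dx":0,"dy":0,"dz":0,"rx":0,"ry":0,"rz":0.02,"grip":0.06},{"dx":0,"dy":0,"dz":0,"rx":0,"ry":0,"rz":0.02,"grip":0.06},{"dx":0,"dy":0,"dz":0,"rx":0,"ry":0,"rz":0.02,"grip":0.06},{"dx":0,"dy":0,"dz":0,"rx":0,"ry":0,"rz":0.02,"grip":0.06},{"dx":0,"dy":0,"dz":0,"rx":0,"ry":0,"rz":0.02,"grip":0.06}]'
python3 - <<'E'
from h import *
c=get_calibration("wrist");im=get_image("wrist")[:,:,::-1];cv2.imwrite("pics/w5.png",im);print(proj(c,[488,-53,180]),proj(c,[488,-53,192]))
E
```

```text
clock: 14.05
eef_pos: [485.9, -53.9, 242.7]
tool_rot: [3.142, -0.003, -3.083]
force: [0.5, -0.3, -0.5]
width: 40.1
gripper_force: 0.0
clock: 14.68
eef_pos: [488.0, -52.9, 244.6]
tool_rot: [-3.141, 0.0, -2.963]
force: [-0.1, -0.1, -0.1]
width: 40.2
gripper_force: 0.0
[286.54151699 226.69991932] [286.64497766 232.60263313]
```

View pics/w5.png

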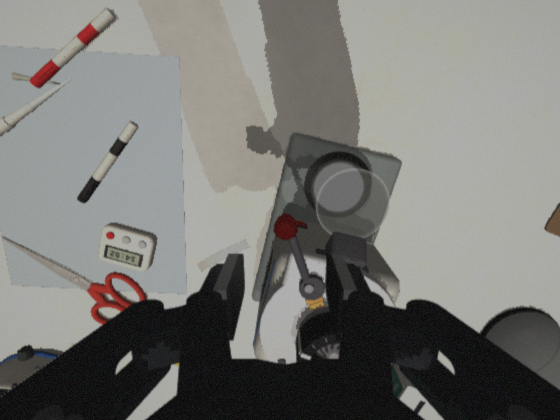

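The knob is at (286,228), as predicted and centred between the fingers; nothing is disturbed. I'll lower around it and narrow the fingers to a loose 30 mm cage.

```bash
python3 -m creep '[{"dx":0,"dy":0,"dz":-0.08,"rx":0,"ry":0,"rz":0,"grip":0.06},{"dx":0,"dy":0,"dz":-0.15,"rx":0,"ry":0,"rz":0,"grip":0.06},{"dx":0,"dy":0,"dz":-0.186,"rx":0,"ry":0,"rz":0,"grip":0.06},{"dx":0,"dy":0,"dz":-0.186,"rx":0,"ry":0,"rz":0,"grip":0.3},{"dx":0,"dy":0,"dz":-0.186,"rx":0,"ry":0,"rz":0,"grip":0.3}]'; python3 st.py
```

```text
clock: 15.35
eef_pos: [488.6, -52.8, 171.0]
tool_rot: [-3.141, 0.002, -2.963]
force: [-0.2, -0.2, 0.2]
width: 29.8
gripper_force: 0.0
clock 15.35
eef_pos [488.621 -52.84  170.95 ]
tool_rot [-3.141e+00  2.000e-03 -2.963e+00]
force [-0.151 -0.171  0.232]
torque [ 0.042 -0.023  0.027]
width 29.82
gripper_force 0.0
tau [-3.6000e-02 -4.2447e+01 -7.8140e+00 -1.3232e+01  1.0000e-02  1.8000e-02
 -0.0000e+00]
```

```bash
python3 -m creep '[{"dx":-0.008,"dy":0.015,"dz":0,"rx":0,"ry":0,"rz":0,"grip":0.3},{"dx":-0.012,"dy":0.03,"dz":0,"rx":0,"ry":0,"rz":0,"grip":0.3},{"dx":-0.016,"dy":0.045,"dz":0,"rx":0,"ry":0,"rz":0,"grip":0.3},{"dx":-0.018,"dy":0.06,"dz":0,"rx":0,"ry":0,"rz":0,"grip":0.3},{"dx":-0.018,"dy":0.075,"dz":0,"rx":0,"ry":0,"rz":0,"grip":0.3}]'; python3 -m creep '[{"dx":0,"dy":0.005,"dz":0,"rx":0,"ry":0,"rz":0,"grip":0.3},{"dx":0,"dy":0.01,"dz":0,"rx":0,"ry":0,"rz":0,"grip":0.3},{"dx":0,"dy":0.015,"dz":0,"rx":0,"ry":0,"rz":0,"grip":0.3},{"dx":0,"dy":0.015,"dz":0,"rx":0,"ry":0,"rz":0,"grip":0.3},{"dx":0,"dy":0.015,"dz":0,"rx":0,"ry":0,"rz":0,"grip":0.3}]'
```

```text
clock: 15.98
eef_pos: [480.5, -22.7, 170.1]
tool_rot: [-3.142, -0.0, -2.963]
force: [-0.5, -1.7, 0.2]
width: 30.0
gripper_force: 1.1
clock: 16.6
eef_pos: [480.9, -16.8, 170.2]
tool_rot: [3.141, 0.001, -2.963]
force: [-0.4, -1.9, -0.1]
width: 30.3
gripper_force: 0.6
```

Pushing at about 2 N. I'll continue in small steps until the stop.

```bash
python3 -m creep '[{"dx":0,"dy":0.003,"dz":0,"rx":0,"ry":0,"rz":0,"grip":0.3},{"dx":0,"dy":0.006,"dz":0,"rx":0,"ry":0,"rz":0,"grip":0.3},{"dx":0,"dy":0.009,"dz":0,"rx":0,"ry":0,"rz":0,"grip":0.3},{"dx":0,"dy":0.009,"dz":0,"rx":0,"ry":0,"rz":0,"grip":0.3},{"dx":0,"dy":0.009,"dz":0,"rx":0,"ry":0,"rz":0,"grip":0.3}]'; python3 -m creep '[{"dx":0,"dy":0.003,"dz":0,"rx":0,"ry":0,"rz":0,"grip":0.3},{"dx":0,"dy":0.005,"dz":0,"rx":0,"ry":0,"rz":0,"grip":0.3},{"dx":0,"dy":0.005,"dz":0,"rx":0,"ry":0,"rz":0,"grip":0.3},{"dx":0,"dy":0.005,"dz":0,"rx":0,"ry":0,"rz":0,"grip":0.3},{"dx":0,"dy":0.005,"dz":0,"rx":0,"ry":0,"rz":0,"grip":0.3}]'
```

```text
clock: 17.23
eef_pos: [480.5, -14.0, 170.1]
tool_rot: [-3.141, -0.001, -2.964]
force: [-0.7, -5.2, 0.6]
width: 30.0
gripper_force: 2.3
clock: 17.85
eef_pos: [480.5, -13.8, 170.0]
tool_rot: [-3.138, -0.001, -2.965]
force: [-1.1, -8.2, 0.7]
width: 30.0
gripper_force: 4.2
```

Force jumped to 8 N and motion stopped at y=-13.8, against a predicted -13.3, so the lever is on its stop. I'll back off, rise and check.

```bash
python3 -m creep '[{"dx":0,"dy":-0.01,"dz":0,"rx":0,"ry":0,"rz":0,"grip":0.3},{"dx":0,"dy":-0.02,"dz":0,"rx":0,"ry":0,"rz":0,"grip":0.3},{"dx":0,"dy":-0.02,"dz":0,"rx":0,"ry":0,"rz":0,"grip":0.1},{"dx":0,"dy":-0.02,"dz":0.05,"rx":0,"ry":0,"rz":0,"grip":0.06},{"dx":0,"dy":-0.02,"dz":0.15,"rx":0,"ry":0,"rz":0,"grip":0.06}]'; python3 -m creep '[{"dx":0,"dy":0,"dz":0.12,"rx":0,"ry":0,"rz":0,"grip":-0.2},{"dx":0,"dy":0,"dz":0.25,"rx":0,"ry":0,"rz":0,"grip":-0.5},{"dx":0,"dy":0,"dz":0.3,"rx":0,"ry":0,"rz":0,"grip":-1},{"dx":0,"dy":0,"dz":0.3,"rx":0,"ry":0,"rz":0,"grip":-1},{"dx":0,"dy":0,"dz":0.3,"rx":0,"ry":0,"rz":0,"grip":-1}]'
python3 - <<'E'
from h import *
import pickle
c=get_calibration("wrist");im=get_image("wrist")[:,:,::-1];pickle.dump(c,open("w6.pkl","wb"))
cv2.imwrite("pics/w6.png",im)
u,v=proj(c,[540,-15,190]).round().astype(int);x0,y0=u-100,max(v-90,0);print(x0,y0,proj(c,[582,1.5,197]),proj(c,[482,-20,192]))
cv2.imwrite("pics/c6.png",cv2.resize(im[y0:y0+150,x0:x0+200],None,fx=4,fy=4,interpolation=2))
E
```

```text
clock: 18.48
eef_pos: [479.7, -18.8, 229.8]
tool_rot: [3.14, -0.003, -2.962]
force: [0.8, 0.5, 0.0]
width: 40.2
gripper_force: 0.0
clock: 19.1
eef_pos: [480.0, -19.4, 349.1]
tool_rot: [3.141, -0.002, -2.963]
force: [-0.0, 0.2, -0.4]
width: 85.7
gripper_force: 0.0
180 162 [288.31907768 293.66667594] [285.05868457 198.15303768]
```

View pics/c6.png

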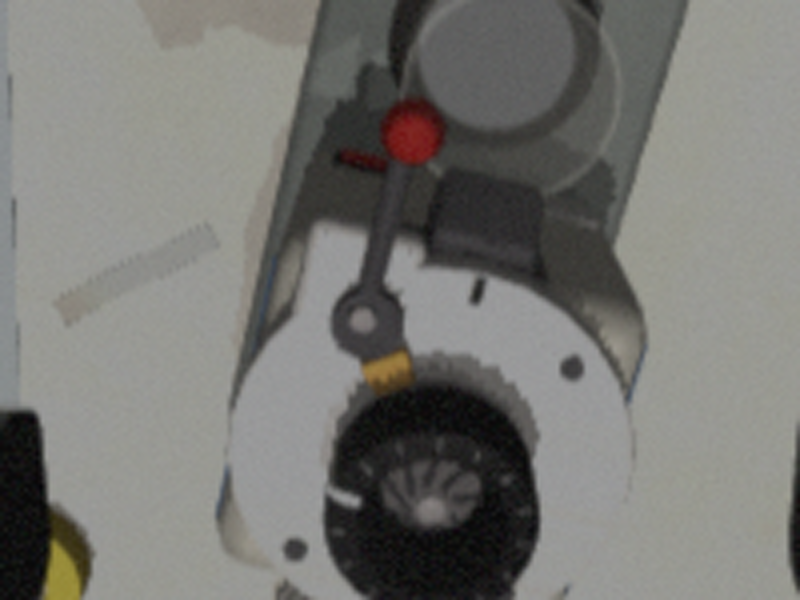

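The lever is swung over. The knob is at crop (413,132), pixel (283,195), close to the predicted stop at (285,198). The mark is at crop (345,495). I'll check the ring angle.

Run:
```python
from h import *
import pickle
c=pickle.load(open("w6.pkl","rb"))
m=atz(c,180+345/4,162+495/4,197);print(m,np.degrees(np.arctan2(m[1]-1.5,m[0]-582)))
k=atz(c,180+413/4,162+132/4,190);p=atz(c,180+362/4,162+320/4,168);print(k,p,np.degrees(np.arctan2(k[1]+26.5,k[0]-539.5))%360)
```

```text
[576.91880897 -22.88513955 197.        ] -101.77043636213678
[479.65577724 -22.22450911 190.        ] [539.36129691 -25.9043625  168.        ] 175.91352253722246
```

```bash
python3 -c "
from cell import ctrl
print(ctrl.finish_job())"
```

```text
the job is handed in; nothing more can be done
None
```

I handed the job in at about 19 s on the robot's clock: I closed the ring until the burrs touched (0.47 N·m peak), backed it off three clicks and let go, then pushed the clamp lever until it stopped against about 8 N; the hand-in gave no verdict, and my final camera estimate of the lever (about 0.555 rad) is only just above the 0.54 rad limit.

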